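Take a label roll off its keyed spindle and load it in the desk dispenser

TASK

Refill the label dispenser on the check-in desk: free the label roll from under the cross bar of its upright storage spindle by turning it anticlockwise (seen from above) until the slot in its collar lines up with the bar, slide it straight up off the spindle, and set it, not drop it, flat and fully home in the square bay of the dispenser, square base plate down. Leave the phone, the gel bottle and the mask box where they are, and let go of the roll.

Things in the scene. Friction and masses are not known exactly. Their poses are not given: they have to be found in the camera images.
- roll: Label roll, about 0.2 kg. Square grey base plate 76x76x5 mm, white wound paper 70 mm across up to 40 mm, square collar 44x44 mm from 40 to 66 mm high (the grip). Hollow, 34 mm square inside; the collar's top 10 mm is a plate with an 18 mm square hole and across it a slot 12 wide, 34 long, along the roll's x. Origin: centre of the underside, z up, x and y parallel to plate and collar sides.
- stand: Fixed stand: grey plate 120x120x20 mm (the roll rests on it), upright 14 mm spindle in its centre. Origin: centre of the underside, z up. On the spindle a fixed bar 26 mm long, 6 wide, underside 91 mm above the desk, 5 mm above the roll. Bar direction varies, not reported: see it from above or feel for it. Roll needs 25 to 80 degrees anticlockwise until slot and bar agree within about 10 degrees.
- spindle_top (a point): The centre of the top of the spindle and its bar, 98 mm above the desk (its axes are those of the stand, not of the bar). The roll's underside must rise above this to clear the spindle.
- dispenser: Fixed label dispenser: white housing 160 mm (x) by 130 mm (y), 28 mm high, with a square bay 80x80 mm, 10 mm deep, in its centre; a black tear bar housing up to 45 mm high along its -x edge, 60 to 80 mm from the centre. Origin: centre of its underside on the desk; z up.
- bay (a point): The centre of the bay's floor, 18 mm above the desk; x and y parallel to the sides of the bay. The roll may lie in any of the four square directions. The rim is 10 mm above this floor.
- phone: Bystander: a black smartphone lying flat, 74 x 150 x 9 mm; origin: centre of its underside.
- gel: Bystander: a bottle of hand gel, 60 mm across, 140 mm high; origin: centre of its underside.
- maskbox: Bystander: a cardboard box of masks, 100 x 190 mm, 80 mm high; origin: centre of its underside.
There are look-alikes about, which are no part of the job. Several things have the shape of the roll; the one meant has the colours described above. Of the things shaped like the stand, the grey one is meant.

How it is judged:
By the outcome, as a careful person would: the job done as asked, in the order asked, and still so for the second after the job is handed in, with the robot touching nothing.
It also fails if it takes over 51 s, if anything falls off the work surface, if the arm or the gripper's body presses on something with over 40 N, if the wrist force passes 120 N, or if a joint passes its speed limit or range.

ROBOT

A 6-joint arm with a two-finger parallel gripper is mounted at the origin on the work surface. World frame = base frame: x ahead of the robot, y to its left, z up, the work surface at z = 0. Lengths are in m, angles in rad, forces in N, time in s.
With the tool pointing down it reaches from about 0.3 to 0.775 m from the base axis. Payload 14.6 kg.
Tool frame: the origin (TCP) lies midway between the tips of the shut fingers; the grasp point (between the pads) lies 19 mm behind it (tcp_to_grasp is the distance from the TCP to the grasp point, in m); z points along the fingers, y is the line along which they close (so a half turn about z gives the same grasp; the last joint's range is limited). The gripper opens to 94 mm and grips with 3 to 60 N. Pads are 16 mm wide; open, the fingers measure 119 mm over their backs; the gripper's body (75 mm by 177 mm) begins 78 mm behind the grasp point.
Start: joints at [1.124, 0.3, 1.521, -0, 1.321, -0.067], TCP at [0.204, 0.511, 0.205] pointing down, gripper open.
Joint ranges: [-3.03, 3.03], [-0.79, 2.21], [0.23, 2.52], [-1.04, 4.18], [0, 3.07], [-2.55, 2.55]. Speed limits (rad/s): [2.22, 2.22, 2.57, 3.14, 3.14, 3.14].

INTERFACE

Orientations are given as [roll, pitch, yaw] about the fixed x, y, z axes, in that order (R = Rz(yaw) Ry(pitch) Rx(roll)).
In Python, from station import * gives the robot as it stands.
- The arm moves only by the tool send_rows, never from a script. Its argument "motion" is a list of rows, each a list of 3 entries, a list of its own where there are three numbers: the shift along the tool's x, y, z in units of 0.03 m (1.0 is 0.03 m), then the turn, a rotation vector about the tool's x, y, z in units of 0.12 rad (1.0 is 0.12 rad), then the opening, from -1 (shut) to 1 (fully open). In form: [[[x, y, z], [rx, ry, rz], grip], ...]. A call has 1 to 12 rows; each row shifts and turns the commanded pose from where the row before left it, along the tool's axes as they then stand; what a row does not reach is not made up. A row lasts 1/10 s, in which the tool goes at most 50 mm and 8.59 degrees, less where a joint would pass 70% of its speed; a pose out of reach is approached as far as the arm can. A call with a number of a shift or a turn outside -1 to 1 is refused whole. A call with a gripper value outside its range is refused whole. The fingers move at their own pace and stop on an object; "squeeze" is the grip in N (left out, the last holds). Time passes only in rows, so rows that do not move let the fingers close. It gives the time, the measured TCP pose, the force, the opening and the grip force at its end, in the units of the state.
- get_obs(): the state, without advancing time (a new reading comes with each control period).
- camera(name): name is "scene" or "side" or "wrist"; returns a dict with "pixels" (420x560x3 uint8, red, green, blue), "depth" (420x560 float32, m along the optical axis (not along the pixel's ray), 0 where there is no reading), "fx", "fy", "cx", "cy" (pixels), "rvec" (rotation vector, rad) and "tvec" (3), from world to camera coordinates, as OpenCV has them. Camera axes: x right, y down, z forward; pixel columns grow to the right and rows downward; lengths in m; the calibration is good to about 2 mm. A picture is of the moment at which its call begins.
- hand_in(): hands the job in; it is judged then, once.
The state is a dict: "time_s": time; "qpos": joint angles; "joint_vel": joint speeds; "tau": joint torques, N m; "ee_pos": TCP position; "eef_rot": TCP orientation; "force": force on the tool from outside, world axes, zero at the start; "moment": the same for the moment, N m; "grip_width": finger opening in m; "grip_force": force on a finger pad.
Only numpy, scipy, OpenCV 4.12 (cv2) and the standard library are available. Lean on these libraries where they do the work, as an engineer would, in place of code of your own. Each camera call takes 0.05 s, during which the arm holds its last target. There are 200 camera calls.

## Working session

There is one attempt and no reset: what is moved stays moved. The work goes in short steps, Python scripts to look and compute and a tool call to move; the robot and the scene stay as the last step left them, time stands still between calls to the robot, and variables do not carry over. Pictures are saved under pics/ and viewed, at most 10 in all, crops included, and the job is handed in when it is done.

Besides the shell and the picture viewer there is one more tool, called after ">>>" as name([rows], argument=value, ...), one row to a line, values as JSON. send_rows: Moves the arm, as the interface text tells. Its arguments: {"type":"object","properties":{"motion":{"type":"array"},"squeeze":{"type":"number"}},"required":["motion"]}

```bash
mkdir -p pics; ls; cat > h.py <<'E'
from station import *
import numpy as np, cv2
from scipy.spatial.transform import Rotation as R
def shot(n,f):
    c=camera(n); cv2.imwrite(f,c["pixels"][:,:,::-1]); np.savez(f[:-4]+'.npz',**c); return c
def world(c,u,v,d=None,z=None):
    Rm=R.from_rotvec(np.ravel(c["rvec"])).as_matrix(); t=np.ravel(c["tvec"])
    ray=Rm.T@np.array([(u-c["cx"])/c["fx"],(v-c["cy"])/c["fy"],1.]); o=-Rm.T@t
    if z is not None: return o+ray*(z-o[2])/ray[2]
    if d is None: d=c["depth"][int(v),int(u)]
    return o+ray*d
E
python3 - <<'E'
from h import *
shot("scene","pics/a.png");shot("side","pics/b.png")
print(get_obs())
E
```

```text
pics
{'time_s': 0.1, 'qpos': array([ 1.12440907e+00,  3.00412699e-01,  1.52151906e+00,  1.73651967e-05,
        1.32069803e+00, -6.65852273e-02]), 'joint_vel': array([ 1.56361707e-03, -3.75321089e-03, -2.84600725e-03, -9.08563007e-05,
        1.35427021e-03,  1.95042654e-03]), 'tau': array([-1.88293166e-04, -5.32648873e+01, -3.53279865e+01,  7.09624845e-02,
        2.36188306e-02, -1.20419284e-05]), 'ee_pos': array([0.20379427, 0.51059682, 0.2049446 ]), 'eef_rot': array([-3.14055893e+00, -8.57904189e-05,  2.76178627e+00]), 'force': array([ 0.96826813, -0.11018044,  0.12360195]), 'moment': array([-0.02572727,  0.02795   , -0.03101377]), 'grip_force': 0.0, 'grip_width': 0.0942910213672082}
```

View pics/a.png

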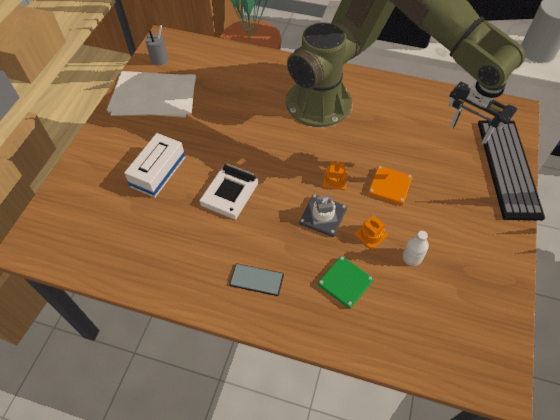

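View pics/b.png

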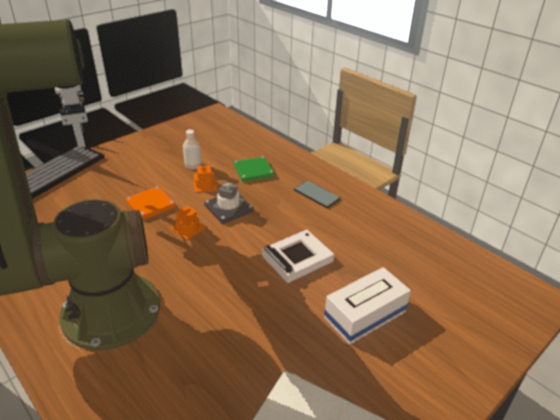

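The scene picture shows the roll on the grey stand at about (324,213), the dispenser at (230,192) with its bay at (231,190), orange decoys at (336,177) and (373,231), the gel at (415,250) and the phone at (257,279).

```bash
python3 - <<'E'
from h import *
c=dict(np.load("pics/a.npz"))
for n,u,v,z in [("stand",324,216,.02),("coll",323,203,.086),("bay",231,190,.018),("or1",336,177,.03),("or2",373,231,.03),("gel",415,255,.05)]:
    print(n,world(c,u,v,z=z).round(3), world(c,u,v).round(3))
im=cv2.resize(c["pixels"][165:255,190:400,::-1],None,fx=3.8,fy=3.8,interpolation=cv2.INTER_CUBIC);cv2.imwrite("pics/c.png",im)
w=camera("wrist"); Rm=R.from_rotvec(np.ravel(w["rvec"])).as_matrix(); o=-Rm.T@np.ravel(w["tvec"])
s=get_obs();T=R.from_euler('xyz',s["eef_rot"]).as_matrix()
print("cam in tool",T.T@(o-s["ee_pos"]),(T.T@Rm.T).round(2), w["fx"])
E
```

```text
stand [0.5   0.148 0.02 ] [0.518 0.15  0.048]
coll [0.497 0.139 0.086] [0.496 0.139 0.085]
bay [ 0.488 -0.17   0.018] [ 0.486 -0.171  0.015]
or1 [0.346 0.149 0.03 ] [0.354 0.15  0.041]
or2 [0.516 0.307 0.03 ] [0.538 0.305 0.066]
gel [0.574 0.44  0.05 ] [0.585 0.438 0.068]
cam in tool [ 6.70719214e-02  1.61991243e-04 -1.79783293e-01] [[ 0.   -0.97 -0.23]
 [ 1.    0.   -0.  ]
 [ 0.   -0.23  0.97]] 309.8789952075344
```

View pics/c.png

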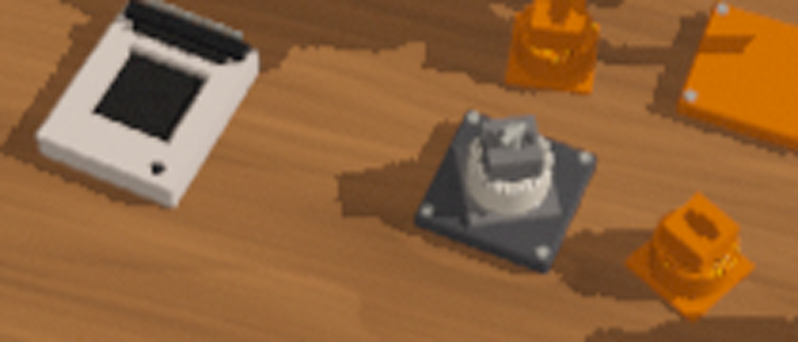

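The crop shows the roll's plate at nearly the world axes and the bar only faintly, around (515,133). I'm moving the wrist camera over it.

>>> send_rows([
  [[-0.97, -0.56, 0], [0, 0, 0], 1],
  [[-0.97, -0.56, 0], [0, 0, 0], 1],
  [[-0.97, -0.56, 0], [0, 0, 0], 1],
  [[-0.97, -0.56, 0], [0, 0, 0], 1],
  [[-0.97, -0.56, 0], [0, 0, 0], 1],
  [[-0.97, -0.56, 0], [0, 0, 0], 1],
  [[-0.97, -0.56, 0], [0, 0, 0], 1],
  [[-0.97, -0.56, 0], [0, 0, 0], 1],
  [[-0.97, -0.56, 0], [0, 0, 0], 1],
  [[-0.97, -0.56, 0], [0, 0, 0], 1],
  [[-0.97, -0.56, 0], [0, 0, 0], 1],
  [[-0.97, -0.56, 0], [0, 0, 0], 1],
])

```text
time_s: 1.35
ee_pos: [0.4541, 0.1929, 0.2053]
eef_rot: [-3.142, -0.0, 2.762]
force: [-0.4, 0.2, 0.4]
grip_width: 0.0938
grip_force: 0.0
```

>>> send_rows([
  [[-0.97, -0.56, 0], [0, 0, 0], 1],
  [[-0.97, -0.56, 0], [0, 0, 0], 1],
  [[0, 0, 0], [0, 0, 0], 1],
  [[0, 0, 0], [0, 0, 0], 1],
])

```text
time_s: 1.75
ee_pos: [0.495, 0.1411, 0.2051]
eef_rot: [-3.141, -0.001, 2.76]
force: [-0.2, -0.8, -0.3]
grip_width: 0.0935
grip_force: 0.0
```

```bash
python3 - <<'E'
from h import *
c=shot("wrist","pics/d0.png"); cv2.imwrite("pics/d.png",cv2.resize(c["pixels"][:,:,::-1],(800,600),interpolation=cv2.INTER_CUBIC))
s=get_obs();print(s["ee_pos"],s["eef_rot"],s["time_s"])
E
```

```text
[0.49468071 0.14164648 0.20521557] [-3.14142324e+00 -5.80940153e-04  2.76163736e+00] 1.8
```

View pics/d.png

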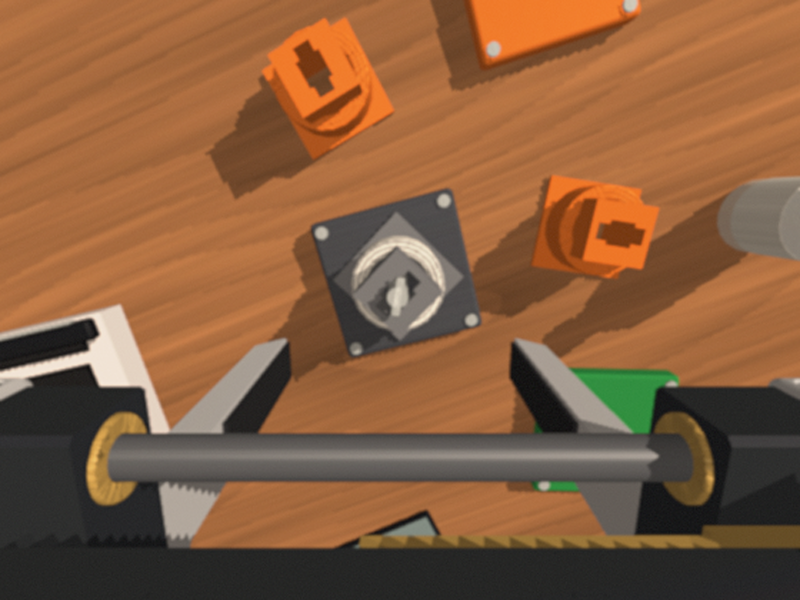

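The wrist view shows the grey stand with the collar at about (398,293) and the slot and bar inside it. I'll enlarge that part, and add the dispenser corner.

```bash
python3 - <<'E'
from h import *
c=dict(np.load("pics/d0.npz"))
im=c["pixels"][140:245,225:330,::-1]; cv2.imwrite("pics/e.png",cv2.resize(im,(595,595),interpolation=cv2.INTER_LANCZOS4))
E
```

```text
(no output)
```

View pics/e.png

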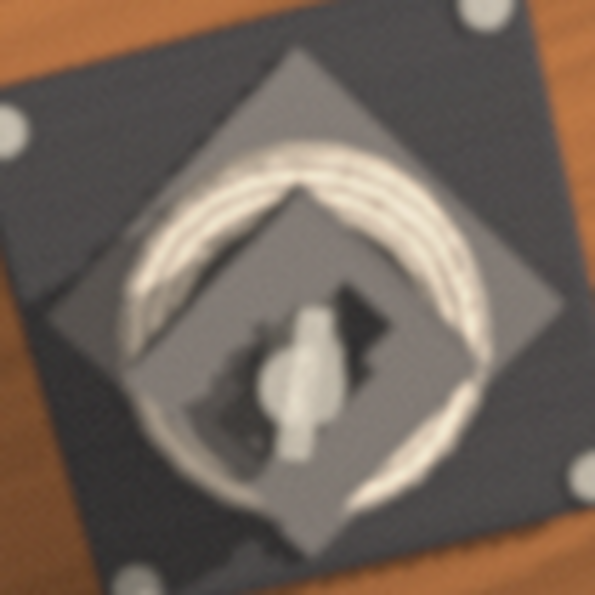

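The crop shows the collar top corners at (300,185), (128,370), (312,558) and (488,372). The bar runs from (318,308) to (293,460), and the slot runs from lower left (225,440) to upper right (362,315).

```bash
python3 - <<'E'
from h import *
c=dict(np.load("pics/d0.npz"))
f=lambda p,z: world(c,225+(p[0]+.5)/5.667-.5,140+(p[1]+.5)/5.667-.5,z=z)[:2]
ang=lambda a,b: np.degrees(np.arctan2(*(b-a)[::-1])).round(1)
C=[f(p,.086) for p in [(300,185),(128,370),(312,558),(488,372)]]
print("coll centre",np.mean(C,0),"sides",[ang(C[i],C[(i+1)%4]) for i in range(4)],[np.linalg.norm(C[i]-C[(i+1)%4]).round(4) for i in range(4)])
P=[f(p,.025) for p in [(298,48),(48,318),(563,302)]]; print("plate",ang(P[0],P[1]),ang(P[0],P[2]),"c",(P[1]+P[2])/2)
b=[f(p,.098) for p in [(293,460),(318,308)]];print("bar",ang(*b),np.mean(b,0))
s=[f(p,.086) for p in [(225,440),(362,315)]];print("slot",ang(*s))
# dispenser from scene: housing top edges & depth
c=dict(np.load("pics/a.npz"))
g=lambda p,z: world(c,190+(p[0]+.5)/3.8-.5,165+(p[1]+.5)/3.8-.5,z=z)[:2]
B=[g(p,.028) for p in [(129,52),(210,76),(172,141),(94,112)]]
print("bay rim",np.array(B).round(4),np.mean(B,0),[ang(B[i],B[(i+1)%4]) for i in range(4)],[np.linalg.norm(B[i]-B[(i+1)%4]).round(4) for i in range(4)])
E
```

```text
coll centre [0.49235356 0.14107443] sides [np.float64(-64.8), np.float64(21.2), np.float64(116.1), np.float64(-156.6)] [np.float64(0.0439), np.float64(0.0469), np.float64(0.0457), np.float64(0.0461)]
plate -65.3 25.0 c [0.49178612 0.14061723]
bar 149.0 [0.49163663 0.14110501]
slot 111.2
bay rim [[ 0.4568 -0.207 ]
 [ 0.4609 -0.1307]
 [ 0.5344 -0.1393]
 [ 0.5254 -0.2133]] [ 0.49437599 -0.17260678] [np.float64(86.9), np.float64(-6.7), np.float64(-97.0), np.float64(174.7)] [np.float64(0.0764), np.float64(0.074), np.float64(0.0746), np.float64(0.0689)]
```

The slot is at about 114° and the bar at about 149°, so the roll needs about 35° anticlockwise. I'm turning the tool to the collar (yaw 114.4°) and going down to it.

>>> send_rows([
  [[0.08, -0.05, 0.2], [0, 0, 0.8], 1],
  [[0, 0, 0.5], [0, 0, 0.8], 1],
  [[0, 0, 0.6], [0, 0, 0.8], 1],
  [[0, 0, 0.6], [0, 0, 0.8], 1],
  [[0, 0, 0.6], [0, 0, 0.8], 1],
  [[0, 0, 0.6], [0, 0, 0.8], 1],
  [[0, 0, 0.6], [0, 0, 0.8], 1],
  [[0, 0, 0.5], [0, 0, 0.77], 1],
  [[0, 0, 0.3], [0, 0, 0], 1],
  [[0, 0, 0.1], [0, 0, 0], 1],
  [[0, 0, 0], [0, 0, 0], 1],
  [[0, 0, 0], [0, 0, 0], 1],
])

```text
time_s: 3.0
ee_pos: [0.4925, 0.1411, 0.0681]
eef_rot: [3.141, 0.0, 1.999]
force: [0.6, 0.2, -0.2]
grip_width: 0.0939
grip_force: 0.0
```

>>> send_rows([
  [[0, 0, 0.13], [0, 0, 0], 1],
  [[0, 0, 0], [0, 0, 0], -1],
  [[0, 0, 0], [0, 0, 0], -1],
  [[0, 0, 0], [0, 0, 0], -1],
  [[0, 0, 0], [0, 0, 0], -1],
  [[0, 0, 0], [0, 0, 0], -1],
  [[0, 0, 0], [0, 0, 0], -1],
  [[0, 0, 0], [0, 0, 0], -1],
], squeeze=25)

```text
time_s: 3.8
ee_pos: [0.4922, 0.1408, 0.0635]
eef_rot: [-3.141, -0.0, 1.997]
force: [-0.5, -0.6, 0.6]
grip_width: 0.0441
grip_force: 25.0
```

>>> send_rows([
  [[0, 0, -0.03], [0, 0, -0.4], -1],
  [[0, 0, 0], [0, 0, -0.65], -1],
  [[0, 0, 0], [0, 0, -0.7], -1],
  [[0, 0, 0], [0, 0, -0.7], -1],
  [[0, 0, 0], [0, 0, -0.7], -1],
  [[0, 0, 0], [0, 0, -0.7], -1],
  [[0, 0, 0], [0, 0, -0.7], -1],
  [[0, 0, 0], [0, 0, -0.5], -1],
  [[0, 0, 0], [0, 0, 0], -1],
  [[0, 0, 0], [0, 0, 0], -1],
])

```text
time_s: 4.8
ee_pos: [0.4922, 0.1408, 0.0643]
eef_rot: [-3.141, -0.0, 2.602]
force: [0.0, -0.5, -2.7]
grip_width: 0.0435
grip_force: 25.0
```

```bash
python3 - <<'E'
from h import *
c=shot("wrist","pics/f0.png"); Rm=R.from_rotvec(np.ravel(c["rvec"])).as_matrix()
s=get_obs();p=c["tvec"].ravel()+Rm@np.array([.492,.141,.09]);u=p[0]/p[2]*c["fx"]+c["cx"];v=p[1]/p[2]*c["fy"]+c["cy"];print(u,v,s["ee_pos"],s["eef_rot"],s["moment"])
x=int(max(u-70,0));y=int(min(max(v-70,0),280));print(x,y)
cv2.imwrite("pics/f.png",cv2.resize(c["pixels"][y:y+140,x:x+140,::-1],(595,595),interpolation=cv2.INTER_LANCZOS4))
E
```

```text
279.4954673403136 266.73070133627965 [0.49221447 0.14079143 0.06435024] [-3.14145767e+00 -1.72559006e-04  2.60159919e+00] [-0.03660587  0.0554995   0.00514647]
209 196
```

View pics/f.png

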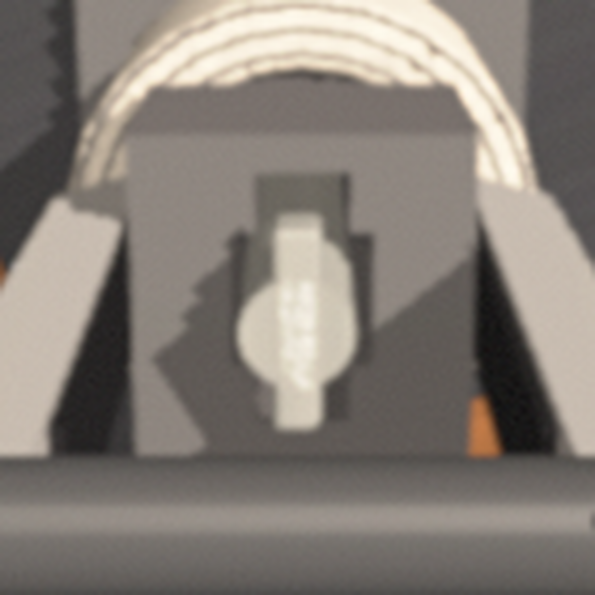

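The bar (x 275–323) now lies centred and parallel in the slot (x 257–350). I'm lifting, slowly at first.

>>> send_rows([
  [[0, 0, -0.15], [0, 0, 0], -1],
  [[0, 0, -0.2], [0, 0, 0], -1],
  [[0, 0, -0.2], [0, 0, 0], -1],
  [[0, 0, -0.2], [0, 0, 0], -1],
  [[0, 0, -0.2], [0, 0, 0], -1],
])

```text
time_s: 5.35
ee_pos: [0.4924, 0.1408, 0.0937]
eef_rot: [3.141, 0.0, 2.603]
force: [0.1, 0.2, -0.9]
grip_width: 0.0438
grip_force: 25.0
```

>>> send_rows([
  [[0, 0, -0.5], [0, 0, 0], -1],
  [[0, 0, -0.8], [0, 0, 0], -1],
  [[0, 0, -0.8], [0, 0, 0], -1],
  [[0, 0, -0.8], [0, 0, 0], -1],
  [[0, 0, -0.3], [0, 0, -0.64], -1],
  [[0, 0, 0], [0, 0, -0.64], -1],
  [[0, 0, 0], [0, 0, -0.64], -1],
  [[0, 0, 0], [0, 0, -0.64], -1],
  [[0, 0, 0], [0, 0, -0.64], -1],
  [[0, 0, 0], [0, 0, -0.64], -1],
])

```text
time_s: 6.35
ee_pos: [0.4922, 0.1408, 0.1893]
eef_rot: [3.142, 0.0, 3.067]
force: [0.2, -0.2, -2.2]
grip_width: 0.0438
grip_force: 25.0
```

>>> send_rows([
  [[-0.2, -0.5, 0], [0, 0, 0], -1],
  [[-0.26, -0.95, 0], [0, 0, 0], -1],
  [[-0.26, -0.95, 0], [0, 0, 0], -1],
  [[-0.26, -0.95, 0], [0, 0, 0], -1],
  [[-0.26, -0.95, 0], [0, 0, 0], -1],
  [[-0.26, -0.95, 0], [0, 0, 0], -1],
  [[-0.26, -0.95, 0], [0, 0, 0], -1],
  [[0, 0, 0], [0, 0, 0], -1],
  [[0, 0, 0], [0, 0, 0], -1],
  [[0, 0, 0], [0, 0, 0], -1],
])

```text
time_s: 7.35
ee_pos: [0.5304, -0.0479, 0.1891]
eef_rot: [3.141, -0.0, 3.065]
force: [0.1, -0.3, -1.9]
grip_width: 0.0439
grip_force: 25.0
```

```bash
python3 - <<'E'
from h import *
c=shot("wrist","pics/g0.png"); cv2.imwrite("pics/g.png",cv2.resize(c["pixels"][:,:,::-1],(800,600),interpolation=cv2.INTER_CUBIC))
s=get_obs();print(s["ee_pos"],s["eef_rot"],s["time_s"],s["force"])
E
```

```text
[ 0.53044006 -0.04778225  0.18910459] [3.14148659e+00 4.45702110e-05 3.06520721e+00] 7.4 [ 0.08808882 -0.0491195  -1.76553506]
```

View pics/g.png

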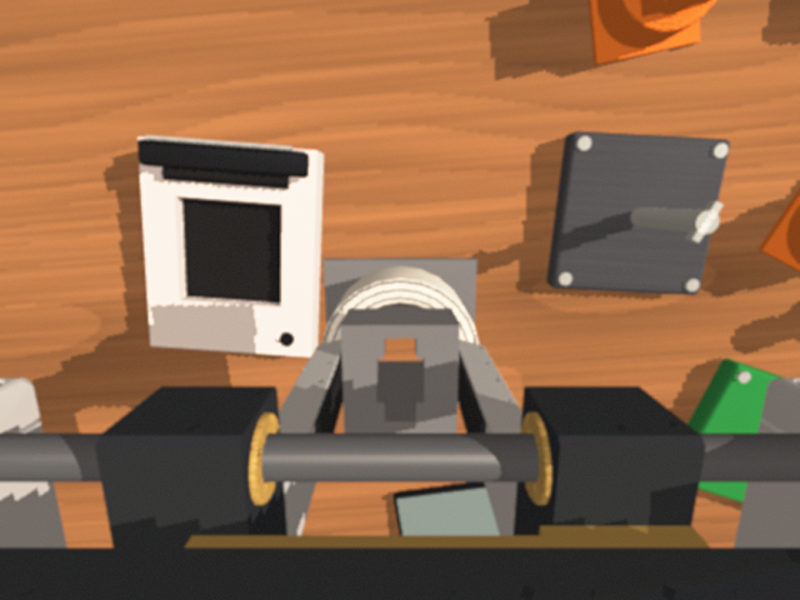

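The wrist view shows the roll held (plate edge from (324,260) to (477,260)), the empty grey stand at upper right, and the bay around (232,250). I'll enlarge the bay.

```bash
python3 - <<'E'
from h import *
c=dict(np.load("pics/g0.npz"))
cv2.imwrite("pics/i.png",cv2.resize(c["pixels"][125:225,110:240,::-1],(780,600),interpolation=cv2.INTER_LANCZOS4))
E
```

```text
(no output)
```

View pics/i.png

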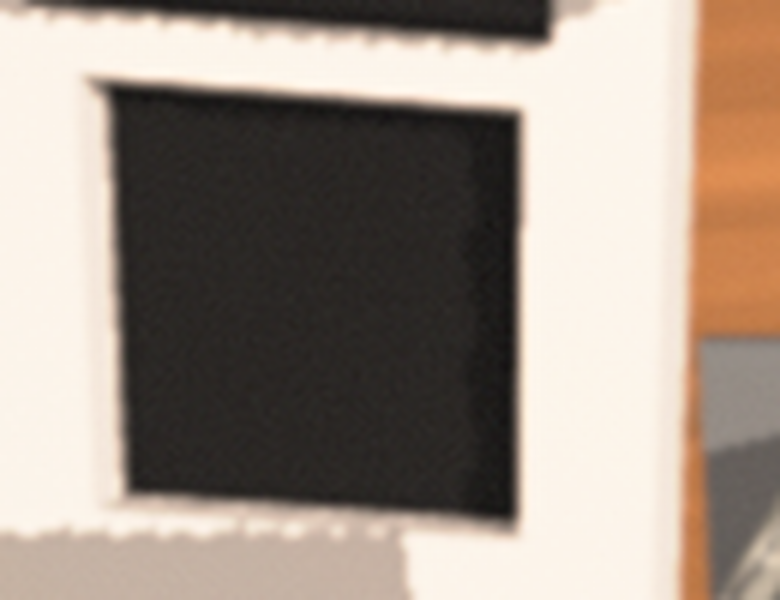

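The bay rim corners in this crop are (88,78), (521,110), (517,530) and (105,502).

```bash
python3 - <<'E'
from h import *
c=dict(np.load("pics/g0.npz"))
ang=lambda a,b: np.degrees(np.arctan2(*(b-a)[::-1])).round(1)
B=[world(c,110+(x+.5)/6-.5,125+(y+.5)/6-.5,z=.028)[:2] for x,y in [(88,78),(521,110),(517,530),(105,502)]]
print(np.mean(B,0),[ang(B[i],B[(i+1)%4]) for i in range(4)],[np.linalg.norm(B[i]-B[(i+1)%4]).round(4) for i in range(4)])
P=[world(c,u/1.4286,v/1.4286,z=.150)[:2] for u,v in [(324,260),(477,260)]]
m=np.mean(P,0);print("plate",ang(*P),np.linalg.norm(P[1]-P[0]),"tool offs",m-np.array([.53044,-.04778]))
# stand/spindle check for camera bias
print("spindle",world(c,708/1.4286,221/1.4286,z=.098))
# depth-based check of disp: housing top heights
print(world(c,205,170))
E
```

```text
[ 0.49441211 -0.17639917] [np.float64(81.5), np.float64(-8.5), np.float64(-98.4), np.float64(171.3)] [np.float64(0.077), np.float64(0.0775), np.float64(0.0773), np.float64(0.0777)]
plate 85.6 0.07601909539392254 tool offs [-0.03664897  0.00301781]
spindle [0.49156066 0.14124106 0.098     ]
[ 0.49102861 -0.12663251  0.03003469]
```

```bash
python3 - <<'E'
from h import *
for f in ["g0","a"]:
    c=dict(np.load(f"pics/{f}.npz")); H,W=c["depth"].shape
    u,v=np.meshgrid(np.arange(W),np.arange(H)); Rm=R.from_rotvec(np.ravel(c["rvec"])).as_matrix();t=np.ravel(c["tvec"])
    d=c["depth"].astype(float); P=np.stack([(u-c["cx"])/c["fx"]*d,(v-c["cy"])/c["fy"]*d,d],-1)
    X=(P-t)@Rm
    near=(abs(X[...,0]-.494)<.12)&(abs(X[...,1]+.176)<.12)&(d>0)
    z=X[...,2]; inn=(abs(X[...,0]-.494)<.03)&(abs(X[...,1]+.176)<.03)
    lum=c["pixels"].max(-1)
    top=near&(z>.023)&(z<.034)&(lum>110)
    desk=near&(z<.008)
    print(f,"floor z",np.median(z[inn]),"top z",np.median(z[top]),"desk z",np.median(z[desk]))
    q=lambda z0:(lambda r:r)  
    def proj(mask,z0):
        n,l,s,_=cv2.connectedComponentsWithStats(mask.astype(np.uint8)); k=1+np.argmax(s[1:,4])
        cs,_=cv2.findContours((l==k).astype(np.uint8),cv2.RETR_EXTERNAL,cv2.CHAIN_APPROX_NONE)
        p=np.array([world(c,a,b,z=z0)[:2] for a,b in cs[0][:,0]],np.float32); return cv2.minAreaRect(p*1000)
    dark=inn|((abs(X[...,0]-.494)<.05)&(abs(X[...,1]+.176)<.05)); 
    print(" hole(dark)",proj(dark&(lum<80),.028)," z018",proj(dark&(lum<80),.018))
    print(" outer", proj(near&(z>.022)&(z<.06)&(X[...,1]<-.09),.028))
E
```

```text
g0 floor z 0.01865637469012204 top z 0.02852922377787788 desk z 0.000600138780968732
 hole(dark) ((494.0890808105469, -174.75596618652344), (71.6314697265625, 75.09944915771484), 81.96337127685547)  z018 ((494.9850158691406, -178.62579345703125), (73.73242950439453, 77.30219268798828), 81.96340942382812)
 outer ((494.00274658203125, -177.00311279296875), (131.80116271972656, 161.69921875), 81.44297790527344)
a floor z 0.019196374649670642 top z 0.028113462835505035 desk z 0.0004980340986864885
 hole(dark) ((495.7877197265625, -174.0318603515625), (70.53861999511719, 71.03047943115234), 82.37447357177734)  z018 ((489.35272216796875, -177.33419799804688), (71.06953430175781, 71.56512451171875), 82.37447357177734)
 outer ((488.6861877441406, -173.7525634765625), (132.9336395263672, 176.9336395263672), 81.3523178100586)
```

>>> send_rows([
  [[0, 0, 0], [0, 0, 0.6], -1],
  [[0.09, -0.74, 0], [0, 0, 0], -1],
  [[0.09, -0.74, 0], [0, 0, 0], -1],
  [[0.09, -0.74, 0], [0, 0, 0], -1],
  [[0.1, -0.74, 0.2], [0, 0, 0], -1],
  [[0.1, -0.74, 0.5], [0, 0, 0], -1],
  [[0.1, -0.73, 0.7], [0, 0, 0], -1],
  [[0, 0, 0.7], [0, 0, 0], -1],
  [[0, 0, 0.5], [0, 0, 0], -1],
  [[0, 0, 0.3], [0, 0, 0], -1],
  [[0, 0, 0], [0, 0, 0], -1],
  [[0, 0, 0], [0, 0, 0], -1],
])

```text
time_s: 8.6
ee_pos: [0.4943, -0.1773, 0.1026]
eef_rot: [-3.141, 0.001, 2.993]
force: [-0.1, -0.2, -2.0]
grip_width: 0.044
grip_force: 25.0
```

```bash
python3 - <<'E'
from h import *
c=shot("wrist","pics/j0.png"); a=c["pixels"][130:300,180:380,::-1]
cv2.imwrite("pics/j.png",cv2.resize(a,(700,595),interpolation=cv2.INTER_LANCZOS4))
s=get_obs();print(s["ee_pos"],s["eef_rot"],s["time_s"],s["force"])
E
```

```text
[ 0.49434768 -0.1773947   0.10283223] [-3.14127092e+00  1.21859495e-03  2.99279069e+00] 8.65 [ 0.30318408 -1.05172674 -1.87910065]
```

View pics/j.png

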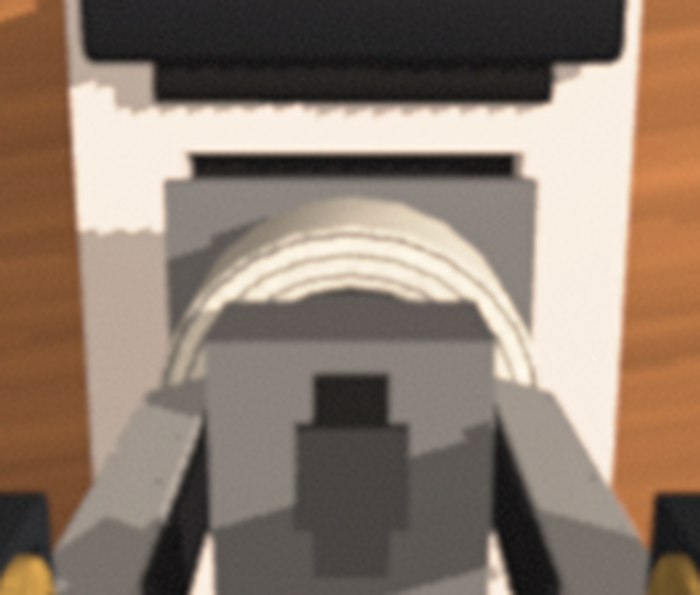

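The crop shows the plate (x 165–537, edge at y 180) nearly centred over the bay, whose rim edge is at y 153, x 188–520, with sides parallel. I'll work out the remaining offset.

```bash
python3 - <<'E'
from h import *
c=dict(np.load("pics/j0.npz")); T=R.from_euler('xyz',[-3.1413,.0012,2.9928]).as_matrix(); o=np.array([.4943,-.1774,.1028])
f=lambda x,y,z: (T.T@(world(c,180+(x+.5)/3.5-.5,130+(y+.5)/3.5-.5,z=z)-o)*1000).round(1)
print("rim",f(188,154,.028),f(520,154,.028)); print("plate",f(165,180,.0643),f(537,180,.0643))
E
```

```text
rim [ 38.8 -38.   74.8] [38.8 39.8 74.7]
plate [ 37.5 -37.4  38.5] [37.6 37.7 38.4]
```

>>> send_rows([
  [[-0.01, 0.025, 0.2], [0, 0, 0], -1],
  [[0, 0, 0.3], [0, 0, 0], -1],
  [[0, 0, 0.25], [0, 0, 0], -1],
  [[0, 0, 0.15], [0, 0, 0], -1],
  [[0, 0, 0.1], [0, 0, 0], -1],
  [[0, 0, 0.1], [0, 0, 0], -1],
  [[0, 0, 0.05], [0, 0, 0], -1],
  [[0, 0, 0], [0, 0, 0], -1],
])

```text
time_s: 9.45
ee_pos: [0.4943, -0.1769, 0.0673]
eef_rot: [3.142, -0.0, 2.992]
force: [0.1, 0.1, -2.2]
grip_width: 0.0437
grip_force: 25.0
```

It's below the rim without contact. I'll lower it the rest of the way gently.

>>> send_rows([
  [[0, 0, 0.06], [0, 0, 0], -1],
  [[0, 0, 0.05], [0, 0, 0], -1],
  [[0, 0, 0.04], [0, 0, 0], -1],
  [[0, 0, 0.03], [0, 0, 0], -1],
  [[0, 0, 0], [0, 0, 0], -1],
  [[0, 0, 0], [0, 0, 0], -1],
])

```text
time_s: 10.05
ee_pos: [0.4943, -0.1769, 0.0621]
eef_rot: [-3.142, 0.0, 2.992]
force: [0.7, 0.0, -2.5]
grip_width: 0.0441
grip_force: 25.0
```

>>> send_rows([
  [[0, 0, 0.02], [0, 0, 0], -1],
  [[0, 0, 0.02], [0, 0, 0], -1],
  [[0, 0, 0], [0, 0, 0], -1],
  [[0, 0, 0], [0, 0, 0], -1],
])

```text
time_s: 10.45
ee_pos: [0.4944, -0.1769, 0.0615]
eef_rot: [-3.141, 0.0, 2.992]
force: [-2.8, 1.7, 7.4]
grip_width: 0.0438
grip_force: 25.0
```

Contact came at the height expected for the bay floor (TCP 0.0615). I'm releasing and rising.

>>> send_rows([
  [[0, 0, 0], [0, 0, 0], 0.3],
  [[0, 0, 0], [0, 0, 0], 0.6],
  [[0, 0, 0], [0, 0, 0], 0.8],
  [[0, 0, 0], [0, 0, 0], 0.8],
  [[0, 0, -0.2], [0, 0, 0], 0.8],
  [[0, 0, -0.6], [0, 0, 0], 0.8],
  [[0, 0, -0.9], [0, 0, 0], 0.8],
  [[0, 0, -0.9], [0, 0, 0], 0.8],
  [[0, 0, -0.9], [0, 0, 0], 0.8],
  [[0, 0, -0.9], [0, 0, 0], 0.8],
  [[0, 0, 0], [0, 0, 0], 0.8],
  [[0, 0, 0], [0, 0, 0], 0.8],
])

```text
time_s: 11.65
ee_pos: [0.4943, -0.1769, 0.193]
eef_rot: [-3.141, 0.001, 2.992]
force: [-1.1, -0.2, 0.1]
grip_width: 0.0846
grip_force: 0.0
```

```bash
python3 - <<'E'
from h import *
c=shot("wrist","pics/k0.png"); cv2.imwrite("pics/k.png",cv2.resize(c["pixels"][90:300,140:420,::-1],(800,600),interpolation=cv2.INTER_CUBIC))
H,W=c["depth"].shape;d=c["depth"].astype(float)
u,v=np.meshgrid(np.arange(W),np.arange(H));Rm=R.from_rotvec(np.ravel(c["rvec"])).as_matrix()
X=(np.stack([(u-c["cx"])/c["fx"]*d,(v-c["cy"])/c["fy"]*d,d],-1)-np.ravel(c["tvec"]))@Rm
m=(np.hypot(X[...,0]-.4943,X[...,1]+.1769)<.028)&(X[...,2]>.07)&(X[...,2]<.1)
A=np.c_[X[m][:,:2]-[.4943,-.1769],np.ones(m.sum())];print("collar top plane (want z .084)",np.linalg.lstsq(A,X[m][:,2],rcond=None)[0],m.sum())
E
```

```text
collar top plane (want z .084) [ 0.01720859 -0.00161502  0.08391747] 1640
```

View pics/k.png

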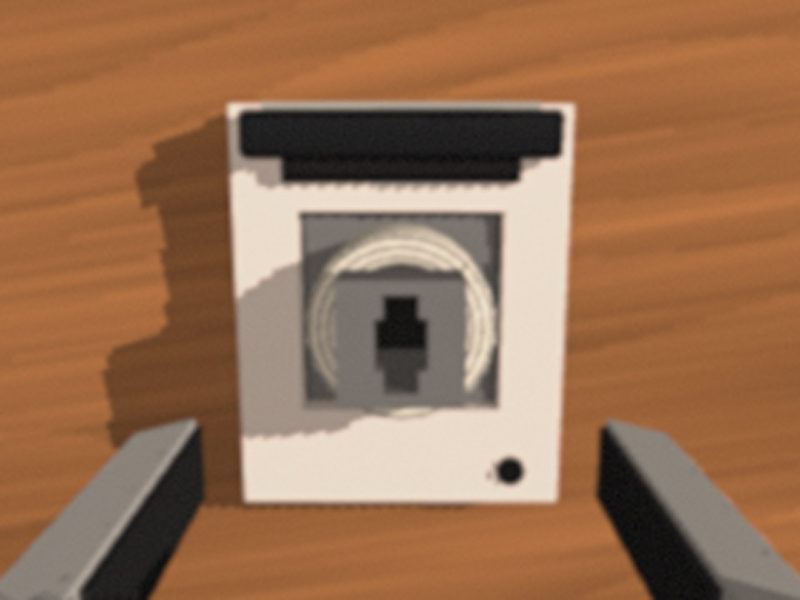

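The picture shows the roll flat in the bay, its plate within the rim (302–502, 213–407). The collar top is at z 0.084, the height for fully home.

```bash
python3 -c "
from station import *
print(hand_in())"
```

```text
the job is handed in; nothing more can be done
None
```

The label roll was turned about 35° anticlockwise, lifted off its spindle and set flat and fully home in the dispenser bay. It was then released, with the phone, gel bottle and mask box left alone, and the job was handed in at about 12 s.

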